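# Isolate and bleed a pneumatic test rig

### The arm

A 7-joint arm with a two-finger parallel gripper is mounted at the origin on the work surface; the furniture and walls round the work are solid. World frame = base frame: x ahead of the robot, y to its left, z up, the work surface at z = 0. Lengths are in m, angles in rad, forces in N, time in s.
With the tool pointing down it reaches from about 0.425 to 0.925 m from the base axis. Payload 6.8 kg.
Tool frame: the origin (TCP) lies at the very end of the fingers, on their centre line; the grasp point (between the pads) lies 19 mm behind it; x points along the fingers, y is the direction in which the jaws open and shut, and the axes are right-handed (so a half turn about x gives the same grasp; the last joint's range is limited). The gripper opens to 88 mm and grips with 3 to 60 N. Pads are 20 mm wide; open, the fingers measure 115 mm over their backs; the gripper's body (75 mm by 178 mm) begins 61 mm behind the grasp point.
Start: joints at [1.146, 0.477, 0.022, 1.555, -0.011, 1.109, -0.083], TCP at [0.21, -0.641, 0.223] pointing down, gripper open.
Joint ranges: [-2.96, 2.96], [-0.34, 2.1], [-1.41, 1.46], [0.24, 2.44], [-1.37, 4.51], [0.17, 1.92], [-2.96, 2.96]. Speed limits (rad/s): [2.39, 2.39, 3.14, 3.14, 3.14, 3.14, 3.14].

### API

Orientations are given as a rotation vector (axis times angle).
In Python, from bench import robot gives the robot as it stands. Calls block until the motion is done:
- robot.movep(position, orientation): joint-space move of the TCP to a pose.
- robot.move_l(position, rotation=None, max_speed=0.15, force_limit=None): straight line of the TCP; rotation=None keeps the orientation; max_speed is the mean speed in m/s. With force_limit (N) it stops when the force on the tool has changed by that much, and returns True; else False.
- robot.movej(angles): joint-space move.
- robot.command_gripper(opening, grasp_force=None): finger opening in m; grasp_force is the grip in N (None keeps the last); returns when the fingers have stopped.
- robot.pause(seconds).
- robot.inverse_kinematics(position, orientation): joint angles nearest the present ones, or None.
- robot.read_state(): the state.
- robot.grab_frame(name): name is "side" or "top" or "wrist"; returns a dict with "img" (400x640x3 uint8, red, green, blue), "range_z" (400x640 float32, m along the optical axis (not along the pixel's ray), 0 where there is no reading), "fovy" (degrees; the focal length in pixels is half the picture's height over the tangent of half this angle, whatever the lens; pixels are square), "cx", "cy" (the principal point, pixels), "rvec" (rotation vector, rad) and "tvec" (3), from world to camera coordinates, as OpenCV has them. Camera axes: x right, y down, z forward; pixel columns grow to the right and rows downward; lengths in m; the calibration is good to about 2 mm. The wrist camera is an equidistant fisheye: a pixel r from the principal point sees the ray r / f radians off the axis. A picture is of the moment at which its call begins.
A pose or a line that the arm cannot do raises robot.PlanningError and nothing moves.
- robot.close_job(): hands the job in, once; it reports no verdict.
Trained networks look in the newest picture that a camera, given by its name, has taken for a name from the list of things; names that differ only in an ending like _2 or _b are one class to them, and where a whole thing is asked for, a point or a joint stands for the part that bears it (a point fixed in the world has none). Each returns a list of dicts, best first, with "p" (0 to 1); they miss things now and then, are a little off and sometimes report something else, mostly with a low value. They report only what shows in the picture. A call takes as long as a camera call.
- robot.find_in(camera, query): "bbox" ([left, top, right, bottom] in pixels, round what is visible of it).
- robot.masks_of(camera, query): "pixels" (400x640 bool, what is visible of it) and "bbox" ([left, top, right, bottom] in pixels, round what is visible of it).
The state is a dict: "time_s": time; "joint_positions": joint angles; "qd": joint speeds; "tau": joint torques, N m; "eef_pos": TCP position; "tcp_rot": TCP orientation; "force": force on the tool from outside, world axes, zero at the start; "moment": the same for the moment, N m; "finger_gap": finger opening in m.
Only numpy, scipy, OpenCV 4.12 (cv2) and the standard library are available. Lean on these libraries where they do the work, as an engineer would, in place of code of your own. Each camera call takes 0.05 s, during which the arm holds its last target.

### The job

Shut the air supply by pushing the blue lever round with a fingertip until it stands square across its pipe against its stop, and only then push the red vent lever from shut to half open, 45 degrees to its pipe (within ten degrees), so that the rig bleeds down slowly. Push the levers from the side and do not take them between the fingers. Leave the bottle, the tape roll, the gauge, the box and the small plug where they are.

Things in the scene. Friction and masses are not known exactly. Their poses are not given: they have to be found in the camera images.
- blue_valve_lever (a joint): Joint of the blue lever, rad: 0 = lever in line with its pipe (open, pointing away from the manifold bar), 1.57 = lever square across the pipe (shut). The lever turns level about a vertical axis; seen from above, rising values turn it anticlockwise. Stops at 0 and 1.57; between them it stays where it is left, with a drag of about 0.05 N m and no spring.
- blue_valve_lever_end (a point): Point on the centre line of the blue lever, 80 mm from its turning axis, half-way up the lever; it moves with the lever. The lever reaches from 9 mm behind the axis to 96 mm out from it; as a solid it is 16 mm wide and 23 mm high, underside 48 mm and top 71 mm above the bench. Its y axis points from this end back to the turning axis, z up.
- blue_valve_hinge (a point): Fixed point on the turning axis of the blue lever, at the height of the lever's middle (59.5 mm above the bench). Its y axis lies along the pipe, towards the manifold bar; z up.
- red_valve_lever (a joint): Joint of the red lever, rad: 0 = lever in line with its pipe (open, pointing away from the manifold bar), 1.57 = lever square across the pipe (shut). The lever turns level about a vertical axis; seen from above, rising values turn it anticlockwise. Stops at 0 and 1.57; between them it stays where it is left, with a drag of about 0.05 N m and no spring.
- red_valve_lever_end (a point): Point on the centre line of the red lever, 80 mm from its turning axis, half-way up the lever; it moves with the lever. The lever reaches from 9 mm behind the axis to 96 mm out from it; as a solid it is 16 mm wide and 23 mm high, underside 48 mm and top 71 mm above the bench. Its y axis points from this end back to the turning axis, z up.
- red_valve_hinge (a point): Fixed point on the turning axis of the red lever, at the height of the lever's middle (59.5 mm above the bench). Its y axis lies along the pipe, towards the manifold bar; z up.
- rig: Fixed rig: dark plate 150x300x8 mm (x -100 to 50); aluminium bar 36x270 mm, centre x = -64, top 42 mm above the bench; two ball valves, lever axes at x = 0, y = +85 and -85 (which lever colour is on which side varies), pipes along x, bodies 26 mm wide and outlet fittings (to x = 80), tops 40 mm above the bench. Origin on the underside, midway between the lever axes; x away from the robot, z up.
- threadlock: Bystander: red squeeze bottle with a black pointed cap, standing, 23x40x108 mm; origin at the centre of its underside
- tape: Bystander: roll of white thread tape with a blue core, lying flat, 52 mm across, 13 mm high; origin at the centre of its underside
- gauge: Bystander: black round pressure gauge with white face, lying face up, 68x50x23 mm; origin under its middle
- box: Bystander: white and blue carton, standing, 51x66x86 mm; origin at the centre of its underside
- plug: Bystander: small hexagon-headed threaded plug, 26 mm across, 21 mm high, standing head down on the rig's plate between the two valves; origin at the centre of its underside

How it is judged:
By the outcome, as a careful person would: the job done as asked, in the order asked, and still so for the second after the job is handed in, with the robot touching nothing.
It also fails if it takes over 48 s, if anything falls off the work surface, if the arm or the gripper's body presses on something with over 40 N, if the wrist force passes 120 N, or if a joint passes its speed limit or range.

## Working session

There is one attempt and no reset: what is moved stays moved. The work goes in short steps, each a Python script; the robot and the scene stay as the last script left them, time stands still between calls to the robot, and variables do not carry over. Pictures are saved under pics/ and viewed, and the job is handed in when it is done.

```bash
mkdir -p pics; ls; cat > h.py <<'E'
import numpy as np, cv2
from bench import robot
def cam(name):
    f=robot.grab_frame(name); return f
def save(f,fn): cv2.imwrite('pics/'+fn,cv2.cvtColor(f['img'],cv2.COLOR_RGB2BGR))
def geom(f):
    fl=200/np.tan(np.radians(f['fovy'])/2); R=cv2.Rodrigues(np.array(f['rvec'],float))[0]; return fl,R,np.array(f['tvec'],float).ravel()
def px2w(f,u,v,z=None):
    """pinhole; z plane height or depth"""
    fl,R,t=geom(f); d=np.array([(u-f['cx'])/fl,(v-f['cy'])/fl,1.])
    C=-R.T@t; dw=R.T@d
    if z is None: return C+dw*f['range_z'][int(v),int(u)]
    return C+dw*(z-C[2])/dw[2]
def w2px(f,p):
    fl,R,t=geom(f); c=R@np.array(p)+t; return f['cx']+fl*c[0]/c[2], f['cy']+fl*c[1]/c[2]
def cloud(f):
    fl,R,t=geom(f); v,u=np.mgrid[0:400,0:640]; z=f['range_z']
    P=np.stack([(u-f['cx'])/fl*z,(v-f['cy'])/fl*z,z],-1)
    return (P-t)@R
E
python3 - <<'E'
from h import *
s=robot.read_state(); print(s['time_s'],s['eef_pos'],s['tcp_rot'],s['finger_gap'])
for n in('top','side'):
    f=cam(n); save(f,n+'0.png'); print(n,f['fovy'],f['cx'],f['cy'],f['rvec'],f['tvec'])
    for q in('blue_valve_lever','red_valve_lever','rig','threadlock','tape','gauge','box','plug'):
        print(q,[(np.round(d['bbox']),round(d['p'],2)) for d in robot.find_in(n,q)][:3])
E
```

```text
pics
0.0 [ 0.21008671 -0.64085857  0.22171647] [ 2.05061258  0.32942753 -2.05144128] 0.0877170777060835
top 47.647398140913694 310.06804019987305 197.68578289276542 [ 2.14368933 -2.18197196  0.0661017 ] [0.02482241 0.52937675 1.27025578]
blue_valve_lever [(array([340., 192., 353., 230.]), 0.46)]
red_valve_lever [(array([257., 200., 294., 217.]), 0.73)]
rig [(array([264., 195., 369., 267.]), 0.84), (array([441., 204., 474., 230.]), 0.49)]
threadlock [(array([426., 200., 444., 210.]), 0.73)]
tape [(array([181., 195., 202., 215.]), 0.75)]
gauge [(array([202., 218., 220., 241.]), 0.61), (array([441., 204., 473., 229.]), 0.5)]
box [(array([439., 206., 474., 229.]), 0.78)]
plug [(array([317., 208., 327., 219.]), 0.62)]
side 55.771934437778405 318.9979507884339 196.2755294958024 [ 0.37431417 -2.60456523  1.47344984] [0.51235737 0.12783498 0.86266026]
blue_valve_lever [(array([324., 177., 364., 187.]), 0.45)]
red_valve_lever [(array([306., 215., 337., 238.]), 0.72), (array([323., 175., 364., 189.]), 0.54)]
rig [(array([301., 187., 399., 265.]), 0.78)]
threadlock [(array([354., 135., 358., 167.]), 0.57)]
tape [(array([260., 311., 285., 338.]), 0.57)]
gauge [(array([303., 295., 335., 318.]), 0.65), (array([260., 314., 287., 338.]), 0.62), (array([327., 181., 360., 188.]), 0.24)]
box [(array([324., 181., 363., 190.]), 0.75), (array([362., 130., 383., 162.]), 0.7)]
plug []
```

```bash
python3 - <<'E'
from h import *
for n in('top','side'):
    im=cv2.imread(f'pics/{n}0.png')
    c=im[170:290,160:500] if n=='top' else im[110:350,220:440]
    k=800/c.shape[1] if n=='top' else 600/c.shape[0]
    cv2.imwrite(f'pics/{n}0c.png',cv2.resize(c,None,fx=k,fy=k,interpolation=cv2.INTER_CUBIC)[:600,:800])
E
```

```text
(no output)
```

View pics/top0.png

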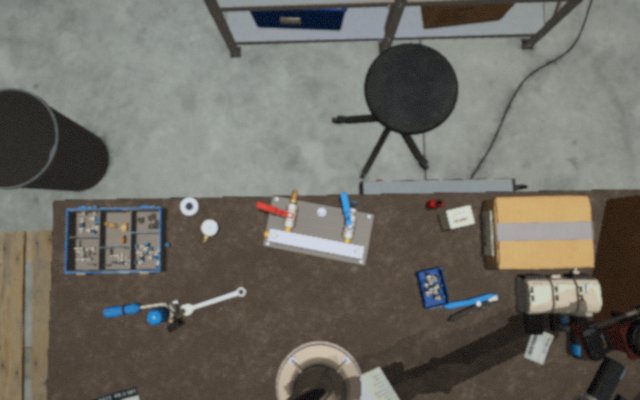

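View pics/top0c.png

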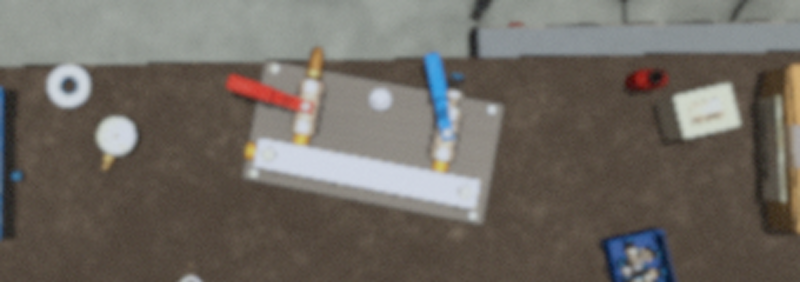

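View pics/side0c.png

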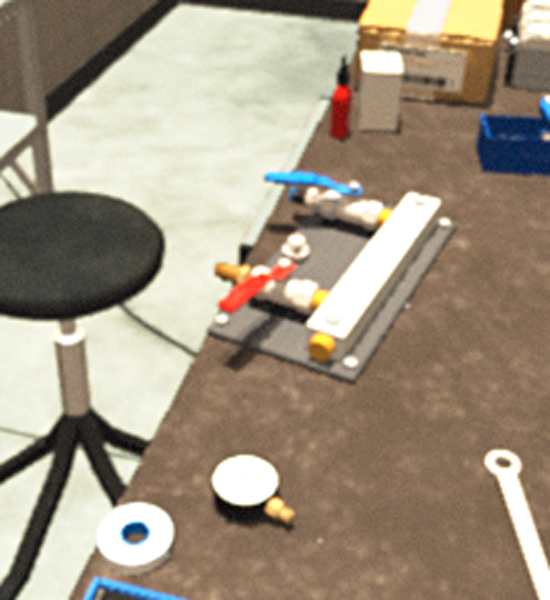

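The top view shows the rig at about (264-370, 195-265). The blue lever is on the right (-y), pointing away with its end at about (345,195). The red lever is on the left (+y), square across its pipe with its end at about (258,206). Next I'll measure them with depth.

```bash
python3 - <<'E'
from h import *
f=cam('top'); P=cloud(f)
# bench height check
print('bench',P[285,270],'bar px',P[245,315], 'plate',P[225,325])
reg=np.zeros((400,640),bool); reg[185:275,250:380]=1
img=f['img'].astype(int); hsv=cv2.cvtColor(f['img'],cv2.COLOR_RGB2HSV)
def xy(m,z): 
    v,u=np.nonzero(m); return np.array([px2w(f,a,b,z) for a,b in zip(u,v)])
# bar: bright, z~0.042
bar=reg&(hsv[...,2]>165)&(hsv[...,1]<50)
bar=cv2.morphologyEx(bar.astype(np.uint8),cv2.MORPH_OPEN,np.ones((5,5)))
n,l,st,c=cv2.connectedComponentsWithStats(bar); k=1+np.argmax(st[1:,4]); bar=l==k
print('bar z',np.median(P[bar][:,2]),bar.sum())
r=cv2.minAreaRect(xy(bar,0.042)[:,:2].astype(np.float32)); print('bar rect',r)
for q,m in(('blue',(hsv[...,0]>95)&(hsv[...,0]<125)&(hsv[...,1]>130)),('red',((hsv[...,0]<6)|(hsv[...,0]>172))&(hsv[...,1]>130))):
    m=m&reg; n,l,st,c=cv2.connectedComponentsWithStats(m.astype(np.uint8)); k=1+np.argmax(st[1:,4]); m=l==k
    X=xy(m,0.071)[:,:2].astype(np.float32); print(q,m.sum(),st[k],'z',np.percentile(P[m][:,2],[10,50,90]),cv2.minAreaRect(X))
    mu=X.mean(0); w,v=np.linalg.eigh(np.cov(X.T)); d=v[:,1]; s=(X-mu)@d; print('  mean',mu,'dir',np.degrees(np.arctan2(d[1],d[0])),'ends',mu+d*s.min(),mu+d*s.max())
for q in('blue_valve_lever','red_valve_lever','plug','rig'):
    for d in robot.masks_of('top',q)[:1]:
        m=d['pixels']; z={'plug':.029,'rig':.008}.get(q,.071); X=xy(m,z)[:,:2].astype(np.float32); mu=X.mean(0); w,v=np.linalg.eigh(np.cov(X.T)); dd=v[:,1]; s=(X-mu)@dd
        print(q,d['p'],m.sum(),mu,np.degrees(np.arctan2(dd[1],dd[0])),mu+dd*s.min(),mu+dd*s.max(),cv2.minAreaRect(X))
E
```

```text
bench [0.28296936 0.13482309 0.00276826] bar px [0.39526503 0.00348388 0.03604183] plate [ 0.45145982 -0.02573877  0.01060488]
bar z 0.036904312335184916 1308
bar rect ((0.4003007113933563, 0.0024046748876571655), (0.2702255845069885, 0.037956517189741135), 78.26588439941406)
blue 188 [341 193  10  31 188] z [0.00926574 0.06373818 0.06764579] ((0.49580082297325134, -0.08404885977506638), (0.08446338027715683, 0.020620020106434822), 12.614653587341309)
  mean [ 0.49910352 -0.0825659 ] dir -171.6677247209413 ends [ 0.53725148 -0.07697877] [ 0.45382037 -0.08919805]
red 221 [256 201  32  16 221] z [0.00069985 0.06289792 0.06713947] ((0.4960305690765381, 0.12151063978672028), (0.0892997533082962, 0.022634513676166534), 70.56481170654297)
  mean [0.497425   0.12511474] dir 70.17119523077245 ends [0.48095705 0.07944533] [0.51125981 0.1634819 ]
blue_valve_lever 0.63 210 [ 0.49116838 -0.08628226] -170.56897632622716 [ 0.53926574 -0.07829304] [ 0.44013617 -0.09475898] ((0.4896765649318695, -0.08644586056470871), (0.10048716515302658, 0.017193473875522614), 9.8936128616333)
red_valve_lever 0.77 203 [0.49495137 0.11234423] 70.34507949772151 [0.47769233 0.06402185] [0.51123011 0.15792196] ((0.4946044981479645, 0.1109260693192482), (0.0997038185596466, 0.01653982512652874), 70.56710815429688)
rig 0.96 4925 [ 0.4333629  -0.00825923] 78.2044752265951 [ 0.40269406 -0.15511999] [0.46476956 0.14213463] ((0.438664048910141, -0.007506310939788818), (0.3042113482952118, 0.1541363149881363), 77.89199829101562)
```

```bash
cat >> h.py <<'E'
from scipy.spatial.transform import Rotation as Ro
def rot(phi):
    """tool x down, jaw axis y at world angle phi"""
    x=np.array([0,0,-1.]); y=np.array([np.cos(phi),np.sin(phi),0]); z=np.cross(x,y)
    return Ro.from_matrix(np.stack([x,y,z],1)).as_rotvec()
YAW=np.radians(-11.75)
EX=np.array([np.cos(YAW),np.sin(YAW)]); EY=np.array([-EX[1],EX[0]])
O=np.array([0.4003,0.0024])+0.064*EX
HB=O-0.085*EY; HR=O+0.085*EY
E
python3 - <<'E'
from h import *
f=cam('top'); P=cloud(f)
for n,(u0,u1,v0,v1) in dict(carton=(485,595,195,270),box=(436,476,203,232),bottle=(424,446,197,212),bin=(515,600,270,320),plug=(316,327,207,219)).items():
    Q=P[v0:v1,u0:u1].reshape(-1,3); hi=Q[Q[:,2]>.02]; print(n,np.percentile(Q[:,2],98),hi[:,:2].min(0),hi[:,:2].max(0)) if len(hi) else print(n,Q.max(0))
s=robot.read_state(); R=Ro.from_rotvec(s['tcp_rot']).as_matrix(); print(R.round(2)); print(O,HB,HR)
for ph in range(-180,180,30):
    for p in ([0.52,-0.13,0.054],[0.485,-0.03,0.054],[0.47,0.15,0.054]):
        q=robot.inverse_kinematics(p,rot(np.radians(ph))); print(ph,p,None if q is None else np.round(q,2))
E
```

```text
carton 0.10569733102856448 [ 0.32182513 -0.73016887] [ 0.5201697  -0.01905285]
box 0.08880095590808827 [ 0.41498418 -0.42623319] [ 0.50451341 -0.01905285]
bottle 0.09899416517463236 [ 0.48226194 -0.35306041] [ 0.51678883 -0.3146649 ]
bin 0.08620861341976137 [ 0.18208729 -0.77800139] [ 0.41498418 -0.01905285]
plug 0.033004231636711595 [ 0.47989037 -0.0262909 ] [ 0.49983127 -0.00920909]
[[ 0.    0.31 -0.95]
 [ 0.   -0.95 -0.31]
 [-1.    0.   -0.  ]]
[ 0.46295891 -0.01063307] [ 0.44564936 -0.09385194] [0.48026846 0.07258579]
-180 [0.52, -0.13, 0.054] [-0.    0.48  0.17  2.03 -0.13  0.64 -2.89]
-180 [0.485, -0.03, 0.054] [-0.94  0.89  1.27  2.18 -1.1   0.98 -2.15]
-180 [0.47, 0.15, 0.054] [ 0.46  0.76 -1.19  2.06  0.9   0.97  1.92]
-150 [0.52, -0.13, 0.054] [ 0.09  0.48  0.04  2.02 -0.03  0.64 -2.46]
-150 [0.485, -0.03, 0.054] [-0.01  0.42 -0.07  2.13  0.05  0.59 -2.73]
-150 [0.47, 0.15, 0.054] [-1.09  0.59  0.85  2.16 -0.7   0.7  -2.37]
-120 [0.52, -0.13, 0.054] [ 0.17  0.48 -0.06  2.02  0.04  0.65 -2.01]
-120 [0.485, -0.03, 0.054] [ 0.12  0.43 -0.22  2.12  0.16  0.61 -2.31]
-120 [0.47,
[... 1205 characters left out ...]
47  0.69  0.55]
60 [0.47, 0.15, 0.054] [ 0.35  0.64 -0.99  2.07  0.74  0.84 -0.05]
90 [0.52, -0.13, 0.054] [ 0.63  0.56 -0.63  1.99  0.48  0.75  1.28]
90 [0.485, -0.03, 0.054] [ 0.52  0.52 -0.72  2.1   0.52  0.71  1.03]
90 [0.47, 0.15, 0.054] [ 0.38  0.67 -1.05  2.07  0.78  0.87  0.44]
120 [0.52, -0.13, 0.054] [ 0.99  0.83 -1.19  1.97  0.92  1.03  1.45]
120 [0.485, -0.03, 0.054] [ 0.84  0.75 -1.19  2.08  0.89  0.95  1.24]
120 [0.47, 0.15, 0.054] [ 0.34  0.64 -0.99  2.07  0.74  0.83  1.01]
150 [0.52, -0.13, 0.054] [ 0.99  0.83 -1.19  1.97  0.92  1.03  1.97]
150 [0.485, -0.03, 0.054] [ 0.84  0.75 -1.19  2.08  0.89  0.95  1.77]
150 [0.47, 0.15, 0.054] [ 0.46  0.76 -1.19  2.06  0.9   0.97  1.4 ]
```

```bash
python3 - <<'E'
from h import *
robot.movep([0.46,-0.06,0.26],rot(np.radians(9)))
robot.command_gripper(0.0,20)
s=robot.read_state(); print(s['time_s'],s['eef_pos'],s['finger_gap'],s['force'])
f=cam('wrist'); save(f,'w1.png'); print(f['fovy'],f['cx'],f['cy'],f['rvec'],f['tvec'])
for q in('blue_valve_lever','red_valve_lever'): print(q,[(np.round(d['bbox']),round(d['p'],2)) for d in robot.find_in('wrist',q)][:3])
E
```

```text
4.8083 [ 0.45997923 -0.05999856  0.25999059] 0.0008109477410949135 [ 0.73076122 -0.43287855  0.23394905]
65.70646984690485 318.2018626836801 200.91487639079375 [-2.84324821 -0.22443485 -0.03239958] [-0.44380221 -0.17202259  0.38964548]
blue_valve_lever [(array([300., 195., 381., 208.]), 0.69)]
red_valve_lever [(array([347.,   0., 397.,  77.]), 0.61)]
```

View pics/w1.png

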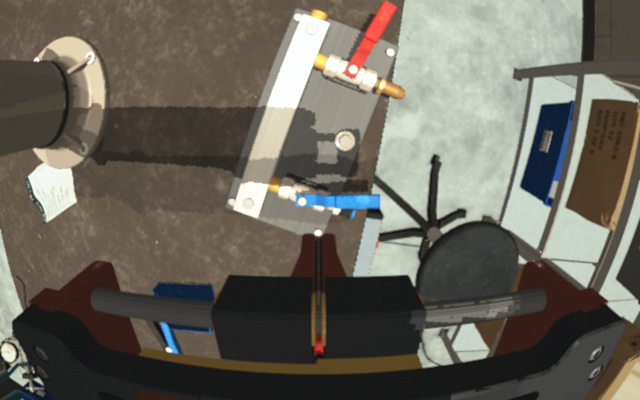

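The wrist view shows the blue lever from (300,200) to (381,202) and the red one from (350,72) to (392,5). The bar runs from (315,25) to (245,210). I'll refine the angles from this view.

```bash
cat >> h.py <<'E'
def fish2w(f,uv,z):
    fl,R,t=geom(f); d=np.asarray(uv,float).reshape(-1,2)-[f['cx'],f['cy']]; r=np.linalg.norm(d,axis=1)+1e-9; th=r/fl
    ray=np.c_[d/r[:,None]*np.sin(th)[:,None],np.cos(th)]; C=-R.T@t; w=ray@R
    return C+w*((z-C[2])/w[:,2])[:,None]
def lever_angles(cams=('wrist','top'),save_as=None):
    out={}
    for n in cams:
        f=cam(n)
        if save_as: save(f,save_as+'_'+n+'.png')
        for q,H in(('blue_valve_lever',HB),('red_valve_lever',HR)):
            r=robot.masks_of(n,q)
            r=[d for d in r if d['p']>.3][:1]
            if not r: print(n,q,'none'); continue
            v,u=np.nonzero(r[0]['pixels']); uv=np.c_[u,v]
            X=(fish2w(f,uv,.071) if n=='wrist' else np.array([px2w(f,a,b,.071) for a,b in uv]))[:,:2]
            mu=X.mean(0); dd=np.linalg.eigh(np.cov(X.T))[1][:,1]
            if dd@(mu-H)<0: dd=-dd
            s=(X-mu)@dd; far=mu+dd*s.max(); near=mu+dd*s.min(); e=far-H
            deg=lambda a: round(float((np.degrees(np.arctan2(a[1],a[0])-YAW)+180)%360-180),1)
            print(n,q,round(r[0]['p'],2),len(u),'axis deg',deg(dd),'hinge->far deg',deg(e),'len',round(float(np.hypot(*e)),4),'near',near.round(4),'far',far.round(4),'exp hinge',(far-.096*dd).round(4))
E
python3 - <<'E'
from h import *
lever_angles()
f=cam('wrist'); 
print(HB,HR); print('screws',fish2w(f,[(303,201),(353,69)],.071).round(4))
print('bar corners',fish2w(f,[(302,12),(327,19),(234,206),(262,216)],.042).round(4))
r=robot.masks_of('wrist','rig'); print([(d['p'],d['bbox']) for d in r][:2])
hsv=cv2.cvtColor(f['img'],cv2.COLOR_RGB2HSV); m=np.zeros((400,640),np.uint8); m[5:220,225:332]=1
m&=((hsv[...,2]>120)&(hsv[...,1]<45)).astype(np.uint8); m=cv2.morphologyEx(m,cv2.MORPH_OPEN,np.ones((9,9)))
v,u=np.nonzero(m); X=fish2w(f,np.c_[u,v],.042)[:,:2].astype(np.float32); print(len(u),cv2.minAreaRect(X))
E
```

```text
wrist blue_valve_lever 0.83 1150 axis deg 19.4 hinge->far deg 23.0 len 0.0919 near [ 0.4369 -0.0893] far [ 0.5358 -0.076 ] exp hinge [ 0.4407 -0.0888]
wrist red_valve_lever 0.76 1093 axis deg 82.2 hinge->far deg 84.0 len 0.0927 near [0.474  0.0638] far [0.5085 0.1609] exp hinge [0.4763 0.0704]
top blue_valve_lever none
top red_valve_lever none
[ 0.44564936 -0.09385194] [0.48026846 0.07258579]
screws [[ 0.4454 -0.0896  0.071 ]
 [ 0.4774  0.071   0.071 ]]
bar corners [[ 0.4074  0.1385  0.042 ]
 [ 0.4389  0.1337  0.042 ]
 [ 0.3557 -0.1197  0.042 ]
 [ 0.3947 -0.1274  0.042 ]]
[(0.89, [224.5, 9.1, 396.8, 235.0])]
10180 ((0.3996359705924988, 0.004481419920921326), (0.13312788307666779, 0.2699248790740967), 6.708654403686523)
```

```bash
cat >> h.py <<'E'
YAW=np.radians(-11.4)
EX=np.array([np.cos(YAW),np.sin(YAW)]); EY=np.array([-EX[1],EX[0]])
HB=np.array([.4448,-.0915]); HR=np.array([.479,.072])
def fp(H,deg,r,d,z):
    """finger pose: r along lever at angle deg, d offset along +normal (anticlockwise side); jaw axis along lever"""
    a=np.radians(deg)+YAW; u=np.array([np.cos(a),np.sin(a)]); n=np.array([-u[1],u[0]])
    return np.r_[H+r*u+d*n,z], rot(a)
E
python3 - <<'E'
from h import *
def st(m):
    s=robot.read_state(); print(m,round(s['time_s'],2),np.round(s['eef_pos'],4),np.round(s['force'],2))
p,o=fp(HB,20,.070,-.036,.13); robot.movep(p,o); st('above')
p[2]=.056; print(robot.move_l(p,o,.12,force_limit=10)); st('down')
for th in (22,36,50,64,76,84):
    p,o=fp(HB,th,.070,-.018,.056); c=robot.move_l(p,o,.08,force_limit=15); st((th,c))
    if c: break
f=cam('wrist'); save(f,'w2.png')
E
```

```text
above 6.02 [ 0.5196 -0.1159  0.1306] [-0.09 -0.33  0.5 ]
False
down 6.78 [ 0.5201 -0.1165  0.0569] [ 0.37 -0.59  0.01]
(22, False) 7.19 [ 0.517  -0.0955  0.0563] [-0.6   0.31  0.62]
(36, False) 7.58 [ 0.5159 -0.0789  0.0559] [ 0.06 -0.07  0.47]
(50, False) 7.97 [ 0.5108 -0.0623  0.056 ] [0.54 1.08 0.07]
(64, False) 8.37 [ 0.5018 -0.0473  0.056 ] [ 0.08  1.31 -0.65]
(76, False) 8.72 [ 0.4913 -0.0364  0.056 ] [0.32 0.54 0.08]
(84, False) 9.02 [ 0.4832 -0.0304  0.056 ] [-0.58 -0.76 -0.44]
```

View pics/w2.png

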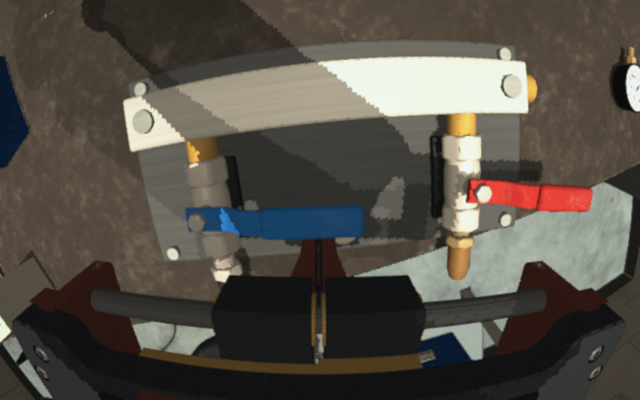

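The blue lever now runs from (195,222) to (362,220), nearly square to its pipe, with the fingertip on its far side. I'll push on to the stop under a force limit.

```bash
python3 - <<'E'
from h import *
def st(m):
    s=robot.read_state(); print(m,round(s['time_s'],2),np.round(s['eef_pos'],4),np.round(s['force'],2))
p,o=fp(HB,89,.070,-.018,.056); c=robot.move_l(p,o,.05,force_limit=6); st(c)
if not c:
    p,o=fp(HB,89,.070,-.006,.056); c=robot.move_l(p,o,.03,force_limit=6); st(('push',c))
robot.pause(.2); st('hold')
e=robot.read_state()['eef_pos'][:2]; d=(e-HB)
n=-EX; print('finger offset at 90 (rig x,y from hinge):',d@EX,d@EY)
p=np.r_[e+.03*EX,.056]; robot.move_l(p,None,.1); st('back')
p[2]=.2; robot.move_l(p,None,.15); st('up')
lever_angles(('wrist','top'),'b3')
E
```

```text
False 9.34 [ 0.478  -0.0274  0.0561] [ 0.97 -1.32  0.87]
('push', True) 9.56 [ 0.478  -0.0274  0.0563] [ 2.47 -0.65  0.22]
hold 9.76 [ 0.478  -0.0274  0.0563] [ 2.12 -0.31  0.93]
finger offset at 90 (rig x,y from hinge): 0.019841443045327423 0.06943433010547878
back 10.22 [ 0.5066 -0.0331  0.0556] [ 0.37  0.46 -0.27]
up 11.32 [ 0.5067 -0.0334  0.1991] [-0.45 -0.15  0.59]
wrist blue_valve_lever 0.67 1746 axis deg 88.8 hinge->far deg 90.3 len 0.0926 near [ 0.4411 -0.0965] far [ 0.4626 -0.0007] exp hinge [ 0.4416 -0.0943]
wrist red_valve_lever 0.84 1457 axis deg 81.9 hinge->far deg 83.2 len 0.0921 near [0.4727 0.0602] far [0.5078 0.1595] exp hinge [0.4758 0.069 ]
top blue_valve_lever none
top red_valve_lever 0.8 247 axis deg 82.6 hinge->far deg 81.7 len 0.0953 near [0.4773 0.0623] far [0.5111 0.1617] exp hinge [0.4802 0.0708]
```

View pics/b3_wrist.png

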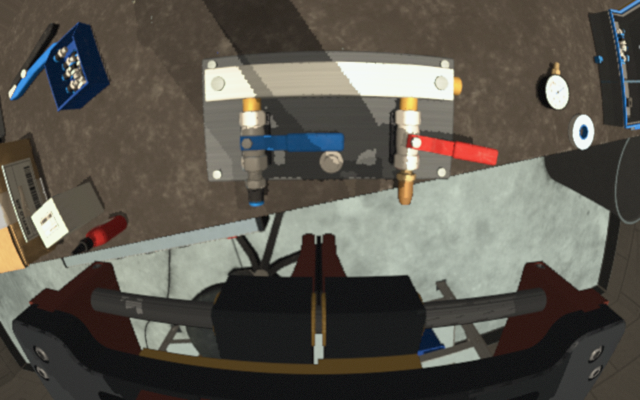

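The blue lever appears square (143 px row from 245 to 343), and vision gives 88.8-90.3°. The stop signal came after very little travel, so I'll push again with a firmer limit to confirm the stop.

```bash
python3 - <<'E'
from h import *
def st(m):
    s=robot.read_state(); e=s['eef_pos'][:2]-HB; print(m,round(s['time_s'],2),np.round(s['eef_pos'],4),np.round(s['force'],2),'off',np.round([e@EX,e@EY],4))
_,o=fp(HB,90,0,0,0)
q=HB+.075*EY
robot.move_l(np.r_[q+.032*EX,.056],o,.15,force_limit=10); st('down')
robot.move_l(np.r_[q+.024*EX,.056],o,.08,force_limit=10); st('near')
c=robot.move_l(np.r_[q+.008*EX,.056],o,.03,force_limit=15); st(('push',c))
robot.pause(.1); st('hold')
e=robot.read_state()['eef_pos'][:2]
robot.move_l(np.r_[e+.03*EX,.056],None,.12)
robot.move_l(np.r_[e+.03*EX,.14],None,.2); st('up')
lever_angles(('wrist',),'b4')
E
```

```text
down 12.74 [ 0.4917 -0.0243  0.0567] [-0.13 -0.43  0.54] off [0.0327 0.0752]
near 12.99 [ 0.483  -0.0228  0.0565] [0.07 0.17 0.03] off [0.0239 0.0749]
('push', True) 13.37 [ 0.4791 -0.0218  0.0569] [ 4.07 -0.47 -1.81] off [0.0199 0.0751]
hold 13.47 [ 0.4791 -0.0218  0.0569] [ 3.51 -0.85 -0.07] off [0.0199 0.0751]
up 14.44 [ 0.5075 -0.0282  0.1393] [-0.07 -0.38 -0.25] off [0.049  0.0745]
wrist blue_valve_lever 0.98 2575 axis deg 89.0 hinge->far deg 90.7 len 0.0929 near [ 0.441  -0.0957] far [ 4.62e-01 -2.00e-04] exp hinge [ 0.4414 -0.094 ]
wrist red_valve_lever 0.67 1986 axis deg 81.7 hinge->far deg 83.1 len 0.0916 near [0.4719 0.0587] far [0.5078 0.159 ] exp hinge [0.4755 0.0686]
```

The stop came at the same place (19.9 mm) with 15 N, so blue is hard against its stop. Now the red lever, pushed from its bar side.

```bash
python3 - <<'E'
from h import *
def st(m):
    s=robot.read_state(); print(m,round(s['time_s'],2),np.round(s['eef_pos'],4),np.round(s['force'],2))
p,o=fp(HR,83,.072,.034,.14); robot.movep(p,o); st('above')
p[2]=.056; print(robot.move_l(p,o,.12,force_limit=10)); st('down')
for th in (81,70,60,52,47):
    p,o=fp(HR,th,.072,.018,.056); c=robot.move_l(p,o,.07,force_limit=12); st((th,c))
    if c: break
lever_angles(('wrist','top'),'r1')
p,o=fp(HR,47,.072,.040,.056); robot.move_l(p,o,.1); p[2]=.2; robot.move_l(p,o,.2); st('up')
lever_angles(('wrist','top'),'r2')
E
```

```text
above 15.35 [0.4696 0.1498 0.1393] [ 0.96 -0.01 -0.17]
False
down 16.2 [0.4699 0.1511 0.0564] [ 0.7  -0.66 -0.66]
(81, False) 16.62 [0.4879 0.1455 0.0562] [ 0.59 -0.47 -0.66]
(70, False) 16.97 [0.501  0.1428 0.056 ] [ 0.14 -0.54 -0.36]
(60, False) 17.3 [0.5128 0.1379 0.056 ] [-0.46  0.12  0.34]
(52, False) 17.6 [0.5217 0.1326 0.056 ] [-0.18  0.18  0.21]
(47, False) 17.85 [0.5269 0.1286 0.056 ] [ 0.44 -0.07  0.36]
wrist blue_valve_lever 0.61 327 axis deg 114.1 hinge->far deg 92.5 len 0.1057 near [ 0.4669 -0.0121] far [0.4612 0.0129] exp hinge [ 0.4824 -0.0807]
wrist red_valve_lever 0.84 1225 axis deg 47.0 hinge->far deg 54.2 len 0.0939 near [0.4718 0.0813] far [0.5479 0.1358] exp hinge [0.4699 0.0799]
top blue_valve_lever 0.74 166 axis deg 88.0 hinge->far deg 87.1 len 0.0802 near [ 0.4447 -0.0966] far [ 0.4645 -0.0138] exp hinge [ 0.4422 -0.1071]
top red_valve_lever none
up 19.38 [0.5137 0.1457 0.199 ] [ 0.59 -0.5  -0.24]
wrist blue_valve_lever 0.81 710 axis deg 88.2 hinge->far deg 90.5 len 0.1002 near [ 0.446  -0.0693] far [0.4638 0.0069] exp hinge [ 0.4419 -0.0866]
wrist red_valve_lever none
top blue_valve_lever 0.79 206 axis deg 89.3 hinge->far deg 88.4 len 0.0908 near [ 0.4446 -0.0993] far [ 0.4653 -0.003 ] exp hinge [ 0.4451 -0.0969]
top red_valve_lever 0.57 178 axis deg 44.6 hinge->far deg 43.5 len 0.0911 near [0.4739 0.0665] far [0.5562 0.1204] exp hinge [0.4759 0.0678]
```

View pics/r2_wrist.png

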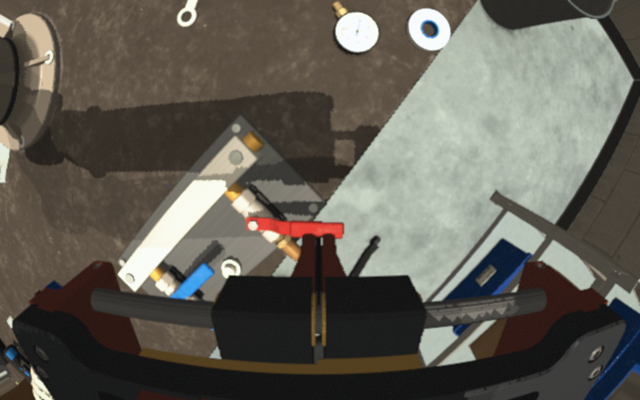

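The red lever sits at (250-342, 229) in the wrist picture, at about 45° to its pipe. The top camera gives 43.5-44.6°. I'll retreat and take an unobstructed check of both levers and the bystanders.

```bash
python3 - <<'E'
from h import *
robot.movep([0.46,-0.02,0.30],rot(np.radians(30)))
lever_angles(('wrist','top'),'f1')
for q in('threadlock','tape','gauge','box','plug'):
    print(q,[(np.round(d['bbox']),round(d['p'],2)) for d in robot.find_in('top',q)][:2])
s=robot.read_state(); print(s['time_s'],s['eef_pos'])
im=cv2.imread('pics/f1_top.png')[170:290,160:500]; cv2.imwrite('pics/f1_topc.png',cv2.resize(im,None,fx=2.35,fy=2.35,interpolation=cv2.INTER_CUBIC))
E
```

```text
wrist blue_valve_lever 0.96 967 axis deg 89.2 hinge->far deg 90.8 len 0.0954 near [ 0.4413 -0.0951] far [0.4623 0.0023] exp hinge [ 0.442  -0.0916]
wrist red_valve_lever 0.8 959 axis deg 44.7 hinge->far deg 45.7 len 0.0925 near [0.469  0.0673] far [0.5554 0.1242] exp hinge [0.4752 0.0714]
top blue_valve_lever none
top red_valve_lever 0.7 164 axis deg 44.7 hinge->far deg 43.9 len 0.095 near [0.4833 0.0731] far [0.5592 0.123 ] exp hinge [0.479  0.0702]
threadlock [(array([424., 198., 442., 211.]), 0.68)]
tape [(array([183., 196., 199., 215.]), 0.73)]
gauge [(array([200., 220., 222., 239.]), 0.67)]
box [(array([441., 204., 474., 228.]), 0.96)]
plug []
21.0583 [ 0.46003542 -0.01984595  0.29988736]
```

View pics/f1_wrist.png

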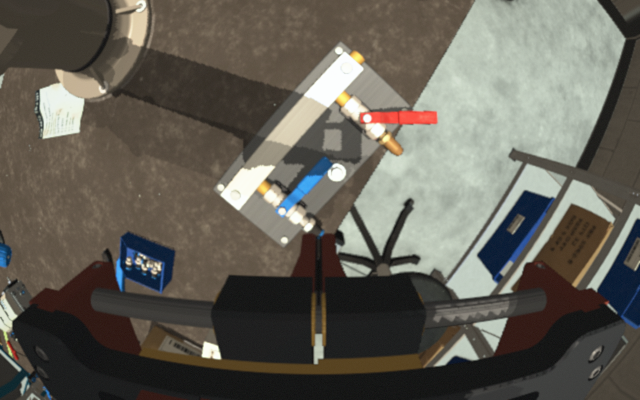

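View pics/f1_topc.png

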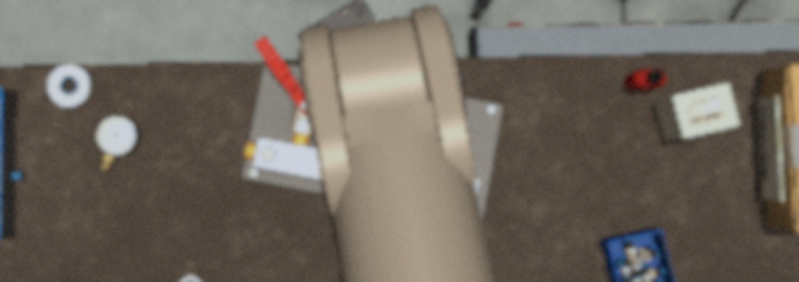

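The wrist view shows blue from (282,212) to (328,160), parallel to the bar and so square to its pipe. Red runs from (365,118) to (436,118), about 45° to its pipe. The plug is upright at (337,173), and the robot is touching nothing, so I'll hand in.

```bash
python3 - <<'E'
from h import *
f=cam('wrist'); print('plug',fish2w(f,[(337,173)],.029).round(3))
robot.close_job()
E
```

```text
plug [[ 0.487 -0.015  0.029]]
the job is handed in; nothing more can be done
```

Both levers are set as asked, in the right order, and the job is handed in at about 21 s of the 48 s allowed. The levers were only ever pushed from the side with closed fingers.

- **Blue lever (first):** I pushed it from about 20° until it met its stop. A second, firmer push (15 N limit) stopped at the same spot. The last checks put it at 88–91°.
- **Red lever (second):** I pushed it from about 82° to half open. The last checks put it at 44–46°.
- **Other objects:** In the final top view the bottle, tape roll, gauge and box were within about 2 pixels of where they started. The wrist camera showed the plug upright at (0.487, -0.015), inside the area where I first measured it.
- **Checks that failed or disagreed:**
  - The networks missed the blue lever and the plug in the final top picture because the arm was in the way. I used the wrist camera for both.
  - One wrist reading of red, taken while the finger still covered part of it, disagreed with itself (47° and 54°). The clear views after backing away agreed on about 45°.

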